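# Seat a specimen slide with the stage clip

### The job

Swing the stage's spring clip by its blue knob onto the near border of the specimen slide, and use it to push the slide home: its white foot must bear lightly but firmly against the resin block, with the slide snug and square against the far fence, and stay pressed there for about two seconds without overloading the slide (some 5 N is right, 12 N on it would crack it). Then swing the clip fully back, clear of the slide, and let go, leaving the slide seated against the fence. Touch the slide with nothing but the clip, and do not disturb the bowl, jar or forceps.

Things in the scene. Friction and masses are not known exactly. Their poses are not given: they have to be found in the camera images.
- stage: Fixed specimen stage: teal base, aluminium top plate, 215 mm along its x, 180 along its y; top 14 mm above the table. Origin at table height; the plate reaches from x -115 to +100 mm, y -63 to +117 mm. x points from the near (robot) side to the fence, y to the left, z up. Everything on it turns with it.
- fence (a point): Middle of the inner (slide-side) face of the dark steel fence, a bar 110 mm long (along stage y), 10 mm high, at stage (80, 0, 14) mm, at plate height. Its face looks to stage -x. Axes are those of the stage.
- pivot (a point): Axis of the clip's pivot screw (vertical), at stage (-5, 85) mm; this point is 50 mm above the table, on the top of the swing bar.
- clip (a joint): Swing angle of the clip about the pivot screw, rad, growing anticlockwise from above. 0 = at its open stop, bar pointing to stage -x; about 1.57 = bar pointing to stage -y, foot on the slide's near border and touching the block of a slide that is home. Friction about 1 N at the knob; it stays where it is left. Far stop 1.8.
- knob (a point): Middle (65 mm above the table) of the clip's upright round blue knob, diameter 14 mm, 50 to 80 mm above the table, on the rigid swing bar, 60 mm from the pivot axis. It does not rise or sink. The bar is 14 mm wide, 44 to 50 mm above the table; the spring leaf with the foot lies below it. Axes turn with the clip (x from knob to pivot).
- foot (a point): Centre of the white nylon ball foot, diameter 20 mm, 85 mm from the pivot axis in line with the knob. At rest its underside is 17 mm above the table, 3 mm below the top of the slide's border: swung against the slide's edge it pushes the slide to the fence, then climbs onto the border (2 to 4 N sideways), and then presses down with about 2.5 N. Its leaf only flexes upwards.
- slide: Loose pale blue acrylic slide, 100 (x) by 80 (y) by 6 mm, about 120 g, lying on the stage plate 5 to 13 mm short of the fence. Origin mid-underside, axes as the stage's when square. On its middle a bonded tan resin block with a dark red disc, 52 (x) by 56 (y) mm, 12 mm high, leaves a flat near border 24 mm wide. Home: origin at stage x 30 mm.
- slide_back (a point): Middle of the slide's far edge, on its underside (50 mm along its x from its origin); this edge goes against the fence.
- bowl: Loose blue plastic bowl, 90 mm across, 40 mm high, right of the stage; bystander. Origin at the centre of its underside.
- jar: Loose amber jar with white cap, diameter 48 mm, 70 mm high, right of the stage; bystander. Origin at the centre of its underside.
- forceps: Loose steel forceps, 130 mm long, 17 mm wide, 8 mm high, lying left of the stage; bystander. Origin at its middle, underside.
Not all that is in view belongs to the job. Of the things that look like the slide, the middle-sized one is meant.

How it is judged:
On the way, in this order (a step that is already met when the one before it is completed fails the run):
1. the clip's foot, up on the border, bears against the block with more than 2 N, the slide within 1.5 mm of the fence and square to it, for 1 s (contact force between leaf_c0 and slide_c1 above 2 N and x of slide_back in the frame of fence above -0.0015 m and angle between the x axis of slide and the x axis of stage, either way round below 0.03 rad), for 1 s.
2. the clip is swung back to within 0.15 rad of its open stop (value of joint clip below 0.15 rad), for 0.2 s.
At the end, for the whole second after the job is handed in: The clip rests within 0.15 rad of its open stop, and the slide lies flat and still, its far edge within 2 mm of the fence and square to it within 0.03 rad (value of joint clip below 0.15 rad and x of slide_back in the frame of fence above -0.002 m and angle between the x axis of slide and the x axis of stage, either way round below 0.03 rad and angle between slide's own z axis and vertical below 0.03 rad and linear speed of slide below 0.01 m/s); the robot touches nothing.
It fails at once if the clip loads the slide with more than 12 N (contact force between leaf and slide above 12 N).
It fails at once if the robot touches the slide (contact force between any of the fingers, the arm and slide above 0.5 N).
It fails at once if a bystander is moved more than 15 mm or tipped (distance of any of bowl, jar, forceps from where it was at the start of the episode above 0.015 m or angle between any of jar, bowl's own z axis and vertical above 0.3 rad).
It also fails if it takes over 67 s, if anything falls off the work surface, if the arm or the gripper's body presses on something with over 40 N, if the wrist force passes 120 N, or if a joint passes its speed limit or range.

### The arm

A 6-joint arm with a two-finger parallel gripper is mounted at the origin on the work surface. World frame = base frame: x ahead of the robot, y to its left, z up, the work surface at z = 0. Lengths are in m, angles in rad, forces in N, time in s.
With the tool pointing down it reaches from about 0.275 to 0.725 m from the base axis. Payload 15.9 kg.
Tool frame: the origin (TCP) lies midway between the tips of the shut fingers; the grasp point (between the pads) lies 19 mm behind it (ctrl.pinch_z is the distance from the TCP to the grasp point, in m); z points along the fingers, y is the line along which they close (so a half turn about z gives the same grasp; the last joint's range is limited). The gripper opens to 85 mm and grips with 20 to 120 N. Pads are 22 mm wide; open, the fingers measure 114 mm over their backs; the gripper's body (76 mm by 85 mm) begins 54 mm behind the grasp point. The pads swing forward as they close: fully open they stand 13 mm farther back than shut.
Start: joints at [1.344, 0.213, -0.034, 1.323, 0, 1.571], TCP at [0.112, 0.487, 0.231] pointing down, gripper open.
Joint ranges: [-2.98, 2.98], [-0.74, 1.72], [-1.14, 1.35], [-2.1, 2.04], [-1.57, 1.44], [-3.14, 3.14]. Speed limits (rad/s): [1.89, 1.89, 2.39, 2.57, 3.14, 3.14].

### API

Orientations are given as a unit quaternion [w, x, y, z].
In Python, from workcell import ctrl gives the robot as it stands. The module is installed in compiled form; this text tells all that it offers.
- The arm moves only by the tool play_rows, never from a script. Its arguments are lists of equal length, an entry for each row: "dp": the shift along the world's x, y, z in m, a list of three; "turn": the turn about the world's z in degrees. In form: {"dp": [[dx, dy, dz], ...], "turn": [turn, ...]}. A call has 1 to 8 rows; each row shifts and turns the commanded pose from where the row before left it; what a row does not reach is not made up. A row lasts 1/10 s, in which the tool goes at most 50 mm and 8.59 degrees, less where a joint would pass 70% of its speed; a pose out of reach is approached as far as the arm can. A call with a gripper value outside its range is refused whole. "claw" is the opening, from 0 (shut) to 1 (fully open), set as the call begins (left out, the last holds). The fingers move at their own pace and stop on an object; "force" is the grip in N (left out, the last holds). Time passes only in rows, so rows that do not move let the fingers close. It gives the time, the measured TCP pose, the force, the opening and the grip force at its end, in the units of the state.
- ctrl.sense(): the state, without advancing time (a new reading comes with each control period).
- ctrl.capture(name): name is "scene" or "top"; returns the picture (480x640x3 uint8, red, green, blue); there is no depth.
- ctrl.get_calibration(name): a dict with "K" (3x3 intrinsics, pixels), "k1" (the pictures are not rectified: a ray, as slopes to the right and down, at radius r is drawn at 1 + k1 r^2 times it, then the intrinsics apply), "R" (3x3) and "t" (3): a world point X has camera coordinates R X + t. Camera axes: x right, y down, z forward; pixel columns grow to the right and rows downward; lengths in m; the calibration is good to about 2 mm. A picture is of the moment at which its call begins. get_calibration takes no time and is no camera call.
- ctrl.finish_job(): hands the job in; it is judged then, once.
Trained networks look in the newest picture that a camera, given by its name, has taken for a name from the list of things; names that differ only in an ending like _2 or _b are one class to them, and where a whole thing is asked for, a point or a joint stands for the part that bears it (a point fixed in the world has none). Each returns a list of dicts, best first, with "confidence" (0 to 1); they miss things now and then, are a little off and sometimes report something else, mostly with a low value. They report only what shows in the picture. A call takes as long as a camera call. They do not tell look-alikes from the thing itself.
- ctrl.find_in(camera, label): "position" ([x, y, z] in m, in world coordinates, good to about 4 mm: the middle of the surface that is visible of it).
- ctrl.masks_of(camera, label): "pixels" (480x640 bool, what is visible of it).
- ctrl.pinpoint(camera, label): "position" ([x, y, z] in m, in world coordinates, good to about 4 mm: a listed point, or the origin of a listed thing).
The state is a dict: "time": time; "joint_positions": joint angles; "joint_vel": joint speeds; "joint_efforts": joint torques, N m; "position": TCP position; "orientation": TCP orientation; "contact_force": force on the tool from outside, world axes, zero at the start; "ft_torque": the same for the moment, N m; "finger_gap": finger opening in m; "gripper_force": force on a finger pad.
Only numpy, scipy, OpenCV 4.12 (cv2) and the standard library are available. Lean on these libraries where they do the work, as an engineer would, in place of code of your own. Each camera call takes 0.05 s, during which the arm holds its last target. There are 200 camera calls.

## Working session

There is one attempt and no reset: what is moved stays moved. The work goes in short steps, Python scripts to look and compute and a tool call to move; the robot and the scene stay as the last step left them, time stands still between calls to the robot, and variables do not carry over. Pictures are saved under pics/ and viewed, at most 10 in all, crops included, and the job is handed in when it is done.

Besides the shell and the picture viewer there is one more tool, called after "Emit:" as name(argument=value, ...) on one line, values as JSON. play_rows: Moves the arm, as the interface text tells. Its arguments: {"type":"object","properties":{"dp":{"type":"array","items":{"type":"array","items":{"type":"number"}}},"turn":{"type":"array","items":{"type":"number"}},"claw":{"type":"number"},"force":{"type":"number"}},"required":["dp","turn"]}

```bash
mkdir -p pics; python3 - <<'E'
from workcell import ctrl
import cv2,numpy as np
for n in("scene","top"):
    im=ctrl.capture(n); cv2.imwrite(f"pics/{n}0.png",im[:,:,::-1])
    for l in("stage","fence","pivot","knob","foot","slide","slide_back","bowl","jar","forceps"):
        print(n,l,[(np.round(d["position"],4).tolist(),round(d["confidence"],2)) for d in ctrl.pinpoint(n,l)])
s=ctrl.sense();print(s["time"],s["position"],s["orientation"],ctrl.pinch_z)
E
```

```text
scene stage [([0.5958, 0.0407, -0.0029], 0.64)]
scene fence [([0.6773, 0.0568, 0.0164], 0.69)]
scene pivot [([0.5791, 0.1229, 0.0478], 0.59)]
scene knob [([0.5261, 0.092, 0.0653], 0.68)]
scene foot [([0.5081, 0.0759, 0.0282], 0.55)]
scene slide [([0.6819, -0.2582, -0.0001], 0.96), ([0.8077, 0.1116, 0.0005], 0.63), ([0.6196, 0.0393, 0.0113], 0.59)]
scene slide_back [([0.8416, 0.1159, -0.0035], 0.75), ([0.6654, 0.0445, 0.0159], 0.6), ([0.7179, -0.1963, 0.0041], 0.58), ([0.5472, -0.0975, -0.0011], 0.16)]
scene bowl [([0.5469, -0.1002, -0.0047], 0.7), ([0.5858, 0.2188, 0.0021], 0.36)]
scene jar [([0.6521, -0.0552, -0.0017], 0.89), ([0.5051, 0.0749, 0.0291], 0.69), ([0.6677, 0.0522, 0.0179], 0.61), ([0.6178, 0.0417, 0.0152], 0.37)]
scene forceps [([0.5877, 0.2189, -0.0031], 0.81)]
top stage []
top fence [([0.6749, 0.0586, 0.0091], 0.8)]
top pivot [([0.5824, 0.1241, 0.0514], 0.79), ([0.5267, 0.0949, 0.0651], 0.26)]
top knob [([0.5273, 0.0921, 0.0648], 0.83), ([0.5495, -0.0985, -0.0023], 0.7)]
top foot [([0.5067, 0.0809, 0.0266], 0.71), ([0.5822, 0.121, 0.0507], 0.53)]
top slide [([0.8051, 0.1155, -0.0001], 0.98), ([0.6772, -0.2525, -0.0029], 0.82), ([0.6169, 0.0454, 0.0123], 0.8)]
top slide_back [([0.6711, 0.0458, 0.0128], 0.76), ([0.7216, -0.1969, -0.0008], 0.62), ([0.8398, 0.1143, -0.002], 0.62)]
top bowl [([0.547, -0.0987, -0.0016], 0.67)]
top jar [([0.6535, -0.0557, -0.002], 0.9)]
top forceps []
1.1 [0.11243372 0.48718299 0.2313019 ] [ 5.51619968e-07  1.13167668e-01  9.93575905e-01 -1.68995483e-06] 0.0187
```

View pics/scene0.png

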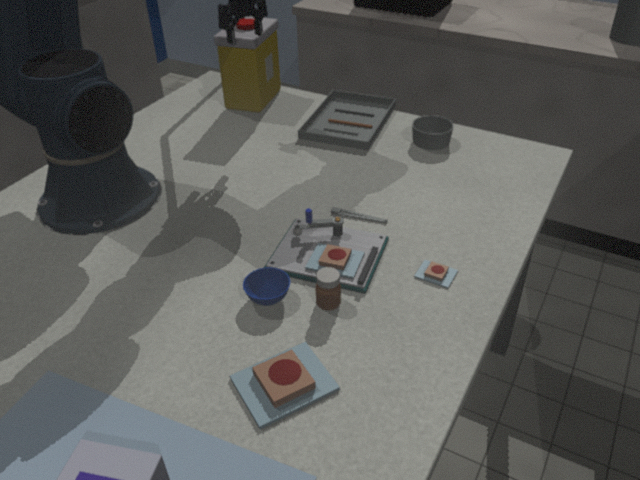

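View pics/top0.png

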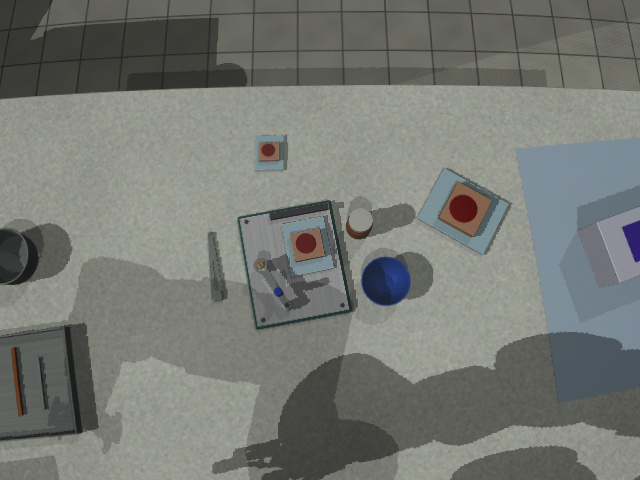

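Three slide look-alikes in the top picture: small at (270,152), middle on the stage at (306,245), large at (464,210). The one on the stage is the middle-sized one, so it is the one meant. I'll confirm this in a crop.

```bash
cat > h.py <<'E'
from workcell import ctrl
import cv2,numpy as np
from scipy.optimize import least_squares
def proj(n,P):
    c=ctrl.get_calibration(n);X=np.atleast_2d(P)@np.array(c["R"]).T+np.array(c["t"])
    s=X[:,:2]/X[:,2:];s=s*(1+c["k1"]*(s**2).sum(1,keepdims=True));K=np.array(c["K"])
    return s@K[:2,:2].T+K[:2,2]
def unproj(n,px,z):
    return least_squares(lambda p:(proj(n,[p[0],p[1],z])-px).ravel(),[.6,.05]).x
def st(pose,pts): # stage pts(m)->world
    x,y,a=pose;R=np.array([[np.cos(a),-np.sin(a),0],[np.sin(a),np.cos(a),0],[0,0,1]])
    return np.atleast_2d(pts)@R.T+[x,y,0]
E
python3 - <<'E'
from h import *
im=cv2.imread("pics/top0.png")
cv2.imwrite("pics/crop0.png",cv2.resize(im[190:340,225:365],None,fx=4,fy=4,interpolation=cv2.INTER_CUBIC))
E
```

```text
(no output)
```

View pics/crop0.png

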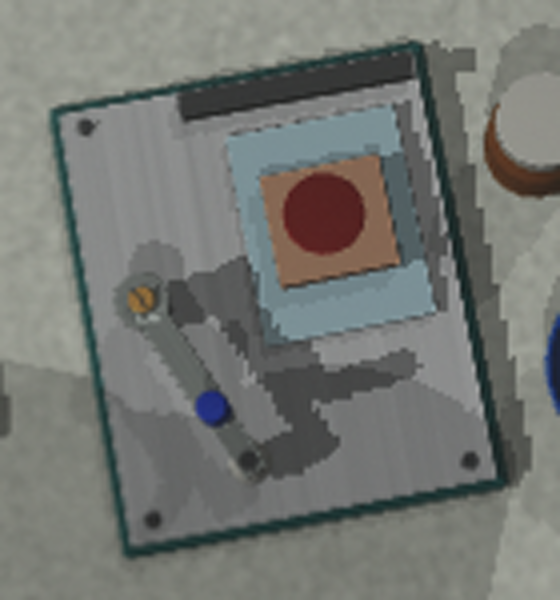

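The crop shows the pale-blue slide with its tan block and red disc on the stage, crop corners about (228,140), (398,105), (437,313), (270,345). The pivot screw is at (142,298), the blue knob at (211,408) and the dark fence above the slide. It is the middle-sized one.

```bash
python3 - <<'E'
from h import *
cp=lambda p:(np.array(p)+.5)/4-.5+[225,190]
S=cp([(56,111),(416,46),(502,483),(130,550)])
C=np.array([(100,117,14),(100,-63,14),(-115,-63,14),(-115,117,14)])/1e3
f=lambda p:(proj("top",st(p,C))-S).ravel()
r=least_squares(f,[.59,.04,.17]);print("stage",r.x,np.round(r.fun,2))
fence=st(r.x,[.08,0,.014]);piv=st(r.x,[-.005,.085,.05]);print("fence",fence,"pivot",piv)
W=[unproj("top",cp(p),z) for p,z in(((142,298),.052),((211,408),.08),((249,461),.05))]
print(np.round(W,4))
for w in W[1:]:
    d=w-piv[0,:2];print("clip",np.arctan2(d[1],d[0])+np.pi-r.x[2],np.hypot(*d))
S2=cp([(228,140),(398,105),(437,313),(270,345)]);C2=np.array([(50,40,20),(50,-40,20),(-50,-40,20),(-50,40,20)])/1e3
q=least_squares(lambda p:(proj("top",st(p,C2))-S2).ravel(),[.61,.04,.17]);print("slide",q.x,np.round(q.fun,2))
a=r.x[2];d=q.x[:2]-r.x[:2];print("slide in stage",d@[np.cos(a),np.sin(a)],d@[-np.sin(a),np.cos(a)],q.x[2]-a)
E
```

```text
stage [0.59634795 0.03957951 0.16951896] [-2.16 -1.44  1.8  -2.27  2.27  1.01 -1.93  2.34]
fence [[0.67520123 0.05307617 0.014     ]] pivot [[0.57707942 0.12251758 0.05      ]]
[[0.5779 0.1226]
 [0.526  0.0899]
 [0.505  0.0754]]
clip 0.3987974174841426 0.060638448190397085
clip 0.4091343225525465 0.08610141211018209
slide [0.61516089 0.03770181 0.18162342] [ 0.06 -0.64 -0.29 -0.08  0.66  0.12 -0.43  0.58]
slide in stage 0.0182264918650469 -0.005024688700845758 0.01210446093017592
```

Emit:
play_rows(dp=[[0.034, -0.033, 0], [0.034, -0.033, 0], [0.034, -0.033, 0], [0.034, -0.033, 0], [0.034, -0.033, 0], [0.034, -0.033, 0]], turn=[5, 5, 5, 5, 5, 5], claw=0.6, force=30)

```text
time: 1.7
position: [0.3175, 0.2877, 0.2315]
orientation: [0.0, -0.15, 0.989, 0.0]
contact_force: [1.2, 1.5, 1.0]
finger_gap: 0.051
gripper_force: 0.0
```

```bash
cat > s.py <<'E'
from h import *
s=ctrl.sense();q=s["orientation"];w,x,y,z=q
yaw=np.degrees(np.arctan2(1-2*(x*x+z*z),2*(x*y-w*z)))
print("t",s["time"],"j",np.round(s["joint_positions"],3),"p",np.round(s["position"],4),"closeline",yaw,"F",np.round(s["contact_force"],2),"gap",s["finger_gap"],s["gripper_force"])
E
python3 s.py
```

```text
t 1.7 j [ 0.736  0.065 -0.206  1.298  0.     0.436] p [0.3175 0.2877 0.2315] closeline 107.22649915683256 F [1.24 1.53 0.96] gap 0.05103854253191557 0.0
```

Emit:
play_rows(dp=[[0.0348, -0.0328, -0.01], [0.0348, -0.0328, -0.01], [0.0348, -0.0328, -0.01], [0.0348, -0.0328, -0.01], [0.0348, -0.0328, -0.01], [0.0348, -0.0328, -0.01], [0, 0, 0], [0, 0, 0]], turn=[2.6, 2.6, 2.6, 2.6, 2.6, 2.5, 0, 0])

```text
time: 2.5
position: [0.5253, 0.0916, 0.1707]
orientation: [-0.001, -0.279, 0.96, 0.0]
contact_force: [-0.5, 0.1, 0.1]
finger_gap: 0.0511
gripper_force: 0.0
```

```bash
python3 s.py; python3 - <<'E'
from h import *
for n in("scene","top"):
    im=ctrl.capture(n);
    for l in ("knob","pivot"): print(n,l,[(np.round(d["position"],4).tolist(),round(d["confidence"],2)) for d in ctrl.pinpoint(n,l)])
    c=proj(n,[.5265,.091,.065])[0].astype(int)
    cv2.imwrite(f"pics/{n}1.png",cv2.resize(im[c[1]-70:c[1]+50,c[0]-70:c[0]+70,::-1],None,fx=4,fy=4,interpolation=cv2.INTER_CUBIC))
E
```

```text
t 2.5 j [ 0.173  0.3   -0.074  1.198  0.    -0.393] p [0.5253 0.0916 0.1707] closeline 122.38173887897419 F [-0.51  0.14  0.14] gap 0.05114492097777319 0.0
scene knob [([0.5267, 0.0931, 0.065], 0.94), ([0.6649, 0.0478, 0.0157], 0.38)]
scene pivot [([0.5757, 0.1199, 0.0468], 0.9)]
top knob []
top pivot []
```

View pics/scene1.png

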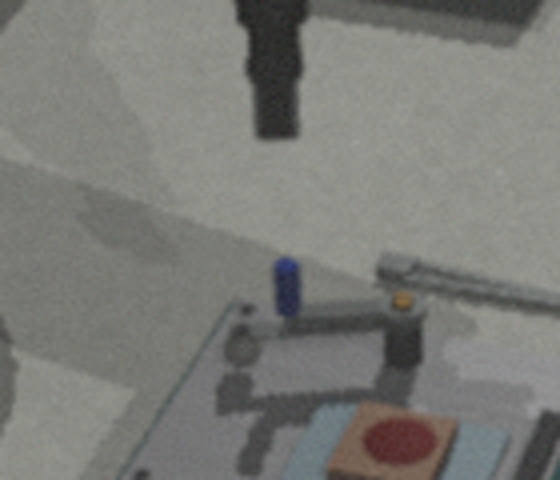

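The crop shows the knob at (287,288), the fingers straight above it, and the bar clear of the fingertips. Going down and closing.

Emit:
play_rows(dp=[[0.001, 0, -0.03], [0, 0, -0.03], [0, 0, -0.03], [0, 0, -0.018], [0, 0, -0.009], [0, 0, 0], [0, 0, 0]], turn=[0, 0, 0, 0, 0, 0, 0], claw=0.5, force=20)

```text
time: 3.5
position: [0.5267, 0.0927, 0.0553]
orientation: [0.001, -0.28, 0.96, -0.0]
contact_force: [-0.2, -0.2, -0.2]
finger_gap: 0.0428
gripper_force: 0.0
```

Emit:
play_rows(dp=[[0, 0, 0], [0, 0, 0], [0, 0, 0], [0, 0, 0], [0, 0, 0], [0, 0, 0]], turn=[0, 0, 0, 0, 0, 0], claw=0, force=20)

```text
time: 4.1
position: [0.5268, 0.0925, 0.0552]
orientation: [0.001, -0.28, 0.96, -0.0]
contact_force: [-1.8, -0.3, 6.6]
finger_gap: 0.013
gripper_force: 20.5
```

```bash
python3 s.py
```

```text
t 4.1 j [ 0.174  0.381 -0.267  0.922 -0.    -0.394] p [0.5268 0.0925 0.0552] closeline 122.50313119632341 F [-1.76 -0.35  6.56] gap 0.012982085314591212 20.48674374818802
```

```bash
python3 - <<'E'
import numpy as np
t=np.radians(np.arange(30.5,116,5));p=-.06*np.c_[np.cos(t),np.sin(t)]
for a,d in zip(np.degrees(t),np.diff(p,axis=0)): print(round(a,1),np.round(d,4), np.round(np.array([.578,.1225])+p[np.isclose(np.degrees(t),a)][0],4))
E
```

```text
30.5 [ 0.0029 -0.0044] [0.5263 0.092 ]
35.5 [ 0.0032 -0.0041] [0.5292 0.0877]
40.5 [ 0.0036 -0.0038] [0.5324 0.0835]
45.5 [ 0.0039 -0.0035] [0.5359 0.0797]
50.5 [ 0.0042 -0.0032] [0.5398 0.0762]
55.5 [ 0.0044 -0.0028] [0.544  0.0731]
60.5 [ 0.0047 -0.0024] [0.5485 0.0703]
65.5 [ 0.0049 -0.002 ] [0.5531 0.0679]
70.5 [ 0.005  -0.0015] [0.558  0.0659]
75.5 [ 0.0051 -0.0011] [0.563  0.0644]
80.5 [ 0.0052 -0.0006] [0.5681 0.0633]
85.5 [ 0.0052 -0.0002] [0.5733 0.0627]
90.5 [0.0052 0.0003] [0.5785 0.0625]
95.5 [0.0052 0.0007] [0.5838 0.0628]
100.5 [0.0051 0.0012] [0.5889 0.0635]
105.5 [0.005  0.0016] [0.594  0.0647]
110.5 [0.0048 0.002 ] [0.599  0.0663]
```

Emit:
play_rows(dp=[[0.0029, -0.0044, 0.001], [0.0032, -0.0041, 0], [0.0036, -0.0038, 0], [0.0039, -0.0035, 0], [0, 0, 0], [0, 0, 0]], turn=[5, 5, 5, 5, 0, 0])

```text
time: 4.7
position: [0.5406, 0.077, 0.0554]
orientation: [0.001, -0.442, 0.897, 0.0]
contact_force: [5.0, 4.9, -8.8]
finger_gap: 0.0127
gripper_force: 20.7
```

```bash
python3 s.py
```

```text
t 4.7 j [ 0.141  0.401 -0.235  0.933  0.001 -0.776] p [0.5406 0.077  0.0554] closeline 142.51787881568922 F [ 4.96  4.91 -8.84] gap 0.012738385663232253 20.711627304553986
```

Emit:
play_rows(dp=[[0.0045, -0.0029, -0.0005], [0.0045, -0.0027, 0], [0.0047, -0.0024, 0], [0.0049, -0.002, 0], [0, 0, 0], [0, 0, 0]], turn=[5, 5, 5, 5, 0, 0])

```text
time: 5.3
position: [0.559, 0.0669, 0.0553]
orientation: [0.001, -0.591, 0.807, -0.0]
contact_force: [2.8, 5.5, 1.2]
finger_gap: 0.013
gripper_force: 21.6
```

```bash
python3 s.py; python3 - <<'E'
from h import *
for n in("scene","top"):
    im=ctrl.capture(n);
    for l in ("slide","slide_back","foot"): print(n,l,[(np.round(d["position"],4).tolist(),round(d["confidence"],2)) for d in ctrl.pinpoint(n,l)])
E
```

```text
t 5.3 j [ 1.190e-01  4.330e-01 -1.870e-01  9.500e-01  1.000e-03 -1.145e+00] p [0.559  0.0669 0.0553] closeline 162.38776629591942 F [2.79 5.46 1.18] gap 0.012991320563122563 21.56537890434265
scene slide [([0.6147, 0.0401, 0.0125], 0.84), ([0.6806, -0.2562, -0.002], 0.63), ([0.8068, 0.1094, -0.0039], 0.56), ([0.5471, -0.0999, -0.003], 0.15)]
scene slide_back [([0.7167, -0.1964, 0.0004], 0.92), ([0.6659, 0.0508, 0.0156], 0.83), ([0.8416, 0.1166, -0.0034], 0.83)]
scene foot [([0.5495, 0.0422, 0.0275], 0.6)]
top slide [([0.8035, 0.1155, 0.0029], 0.87), ([0.6801, -0.2508, -0.0036], 0.75)]
top slide_back [([0.7201, -0.1968, -0.0025], 0.79), ([0.8417, 0.1142, -0.0003], 0.74)]
top foot []
```

Emit:
play_rows(dp=[[0.0015, 0.0, 0], [0.0015, -0.0004, 0], [0.0015, -0.0004, 0], [0.0015, -0.0004, 0], [0.0015, -0.0003, 0], [0.0016, -0.0003, 0], [0.0016, -0.0003, 0], [0.0016, -0.0002, 0]], turn=[1.5, 1.5, 1.5, 1.5, 1.5, 1.5, 1.5, 1.5])

```text
time: 6.5
position: [0.571, 0.0643, 0.0551]
orientation: [0.0, -0.673, 0.74, -0.0]
contact_force: [0.6, 3.0, 6.9]
finger_gap: 0.0131
gripper_force: 22.1
```

Emit:
play_rows(dp=[[0, 0, 0], [0, 0, 0]], turn=[0, 0])

```text
time: 6.7
position: [0.5712, 0.0643, 0.0552]
orientation: [0.0, -0.673, 0.74, -0.0]
contact_force: [1.5, 2.1, 5.4]
finger_gap: 0.0133
gripper_force: 22.0
```

```bash
python3 s.py
```

```text
t 6.7 j [ 0.112  0.455 -0.151  0.963  0.    -1.363] p [0.5712 0.0643 0.0552] closeline 174.5381350204942 F [1.53 2.07 5.4 ] gap 0.013264473024149941 21.989657878875732
```

Emit:
play_rows(dp=[[0.0016, -0.0001, 0], [0.0016, -0.0001, 0], [0.0016, -0.0001, 0], [0.0016, 0, 0], [0, 0, 0]], turn=[1.5, 1.5, 1.5, 1.5, 0])

```text
time: 7.2
position: [0.5775, 0.0639, 0.0552]
orientation: [-0.0, 0.711, -0.703, 0.0]
contact_force: [0.9, 1.3, 6.3]
finger_gap: 0.0133
gripper_force: 22.1
```

Emit:
play_rows(dp=[[0.0016, 0, 0], [0.0016, 0, 0], [0, 0, 0]], turn=[1.5, 1.5, 0])

```text
time: 7.5
position: [0.5808, 0.064, 0.0552]
orientation: [-0.0, 0.729, -0.685, 0.0]
contact_force: [2.0, 2.9, 7.4]
finger_gap: 0.0131
gripper_force: 22.1
```

```bash
python3 s.py;  python3 - <<'E'
from h import *
im=ctrl.capture("scene")
for l in ("slide","slide_back","foot"): print(l,[(np.round(d["position"],4).tolist(),round(d["confidence"],2)) for d in ctrl.pinpoint("scene",l)])
c=proj("scene",[.62,.06,.02])[0].astype(int);print(c)
cv2.imwrite(f"pics/scene2.png",cv2.resize(im[c[1]-60:c[1]+60,c[0]-80:c[0]+80,::-1],None,fx=5,fy=5,interpolation=cv2.INTER_CUBIC))
E
```

```text
t 7.5 j [ 0.11   0.473 -0.123  0.974  0.    -1.524] p [0.5808 0.064  0.0552] closeline -176.40428280995027 F [1.99 2.86 7.4 ] gap 0.013078775128637383 22.076690196990967
slide [([0.6303, 0.0401, 0.0141], 0.76), ([0.8059, 0.1141, -0.0007], 0.59)]
slide_back [([0.8421, 0.1132, -0.0022], 0.83), ([0.6774, 0.0484, 0.0168], 0.77), ([0.7203, -0.1954, 0.0001], 0.56)]
foot [([0.5807, 0.0408, 0.0315], 0.69)]
[340 253]
```

View pics/scene2.png

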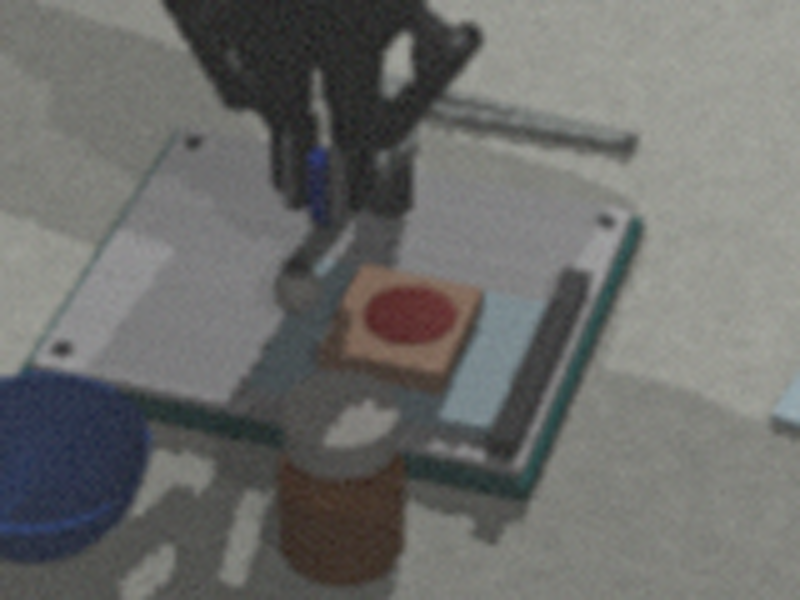

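The crop shows the far edge of the slide at the fence and the foot at (297,287), up on the near border and about 10 mm short of the block. Approaching slowly now.

Emit:
play_rows(dp=[[0.001, 0, 0], [0.001, 0.0001, 0], [0.001, 0.0001, 0], [0.001, 0.0001, 0], [0, 0, 0]], turn=[1, 1, 1, 1, 0])

```text
time: 8.2
position: [0.5847, 0.0643, 0.0552]
orientation: [-0.0, 0.752, -0.659, 0.0]
contact_force: [1.4, 2.2, 5.5]
finger_gap: 0.0135
gripper_force: 22.1
```

Emit:
play_rows(dp=[[0.001, 0.0001, 0], [0.001, 0.0001, 0], [0, 0, 0]], turn=[1, 1, 0])

```text
time: 8.5
position: [0.5868, 0.0646, 0.0552]
orientation: [-0.0, 0.764, -0.646, 0.0]
contact_force: [1.6, 1.4, 7.2]
finger_gap: 0.0128
gripper_force: 22.1
```

Emit:
play_rows(dp=[[0.0005, 0.0001, 0], [0, 0, 0]], turn=[0.5, 0])

```text
time: 8.7
position: [0.5872, 0.0646, 0.0553]
orientation: [-0.0, 0.766, -0.642, 0.0]
contact_force: [0.0, 2.1, 6.3]
finger_gap: 0.013
gripper_force: 22.1
```

Emit:
play_rows(dp=[[0.0005, 0.0001, 0], [0, 0, 0]], turn=[0.5, 0])

```text
time: 8.9
position: [0.5877, 0.0647, 0.0552]
orientation: [-0.0, 0.769, -0.639, 0.0]
contact_force: [0.5, 1.6, 7.3]
finger_gap: 0.0131
gripper_force: 22.1
```

Emit:
play_rows(dp=[[0.0004, 0.0001, 0], [0, 0, 0]], turn=[0.4, 0])

```text
time: 9.1
position: [0.5879, 0.0647, 0.0552]
orientation: [-0.0, 0.771, -0.636, 0.0]
contact_force: [-0.9, 1.6, 7.8]
finger_gap: 0.013
gripper_force: 22.2
```

Emit:
play_rows(dp=[[0.0004, 0.0001, 0], [0, 0, 0]], turn=[0.4, 0])

```text
time: 9.3
position: [0.588, 0.0647, 0.0552]
orientation: [0.0, 0.774, -0.634, -0.0]
contact_force: [-2.8, 0.9, 9.2]
finger_gap: 0.013
gripper_force: 22.3
```

Emit:
play_rows(dp=[[0.0004, 0.0, 0], [0, 0, 0]], turn=[0, 0])

```text
time: 9.5
position: [0.5881, 0.0647, 0.0551]
orientation: [0.0, 0.773, -0.634, -0.0]
contact_force: [-4.9, 1.1, 10.9]
finger_gap: 0.0129
gripper_force: 22.5
```

Emit:
play_rows(dp=[[0.0003, 0.0, 0], [0, 0, 0]], turn=[0, 0])

```text
time: 9.7
position: [0.5881, 0.0648, 0.0551]
orientation: [0.0, 0.773, -0.634, -0.0]
contact_force: [-6.2, 0.4, 12.5]
finger_gap: 0.0128
gripper_force: 22.6
```

```bash
python3 s.py;  python3 - <<'E'
from h import *
print(ctrl.sense()["ft_torque"])
im=ctrl.capture("scene")
for l in ("slide","slide_back","foot"): print(l,[(np.round(d["position"],4).tolist(),round(d["confidence"],2)) for d in ctrl.pinpoint("scene",l)])
c=proj("scene",[.64,.05,.02])[0].astype(int);print(c)
cv2.imwrite(f"pics/scene3.png",cv2.resize(im[c[1]-45:c[1]+45,c[0]-60:c[0]+60,::-1],None,fx=6,fy=6,interpolation=cv2.INTER_CUBIC))
E
```

```text
t 9.7 j [ 0.11   0.489 -0.098  0.986 -0.    -1.659] p [0.5881 0.0648 0.0551] closeline -168.66669175169523 F [-6.22  0.38 12.52] gap 0.012846470452169217 22.638328671455383
[ 0.17287604  1.20753247 -0.15451572]
slide [([0.8043, 0.1129, -0.0035], 0.97), ([0.6824, -0.2573, -0.0022], 0.94), ([0.6304, 0.0416, 0.0111], 0.57)]
slide_back [([0.678, 0.0482, 0.0157], 0.71), ([0.8403, 0.1141, -0.0035], 0.58), ([0.7199, -0.1931, 0.0022], 0.56)]
foot [([0.5913, 0.0363, 0.0289], 0.62)]
[347 259]
```

View pics/scene3.png

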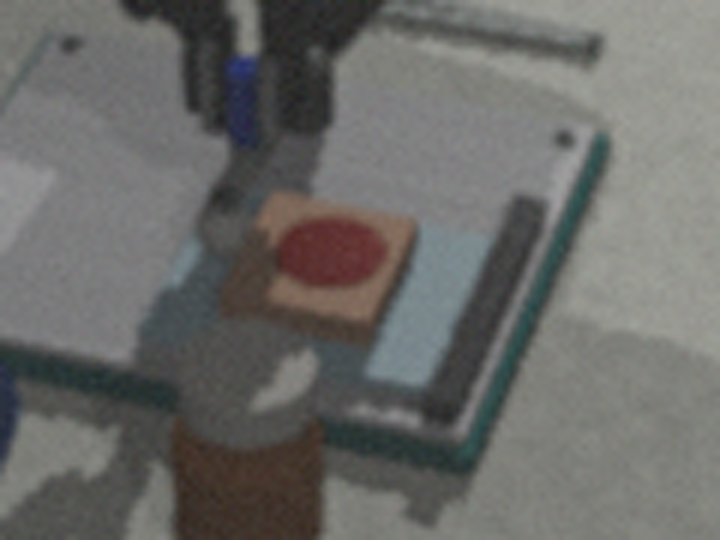

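The foot at (225,215) bears on the block, and the slide is snug and parallel to the fence. I estimate the foot force at about 5–6 N. Holding.

Emit:
play_rows(dp=[[0, 0, 0], [0, 0, 0], [0, 0, 0], [0, 0, 0], [0, 0, 0], [0, 0, 0], [0, 0, 0], [0, 0, 0]], turn=[0, 0, 0, 0, 0, 0, 0, 0])

```text
time: 10.7
position: [0.5881, 0.0647, 0.0551]
orientation: [0.0, 0.773, -0.634, -0.0]
contact_force: [-7.4, 0.2, 12.1]
finger_gap: 0.0133
gripper_force: 22.6
```

Emit:
play_rows(dp=[[0, 0, 0], [0, 0, 0], [0, 0, 0], [0, 0, 0], [0, 0, 0], [0, 0, 0], [0, 0, 0], [0, 0, 0]], turn=[0, 0, 0, 0, 0, 0, 0, 0])

```text
time: 11.5
position: [0.5881, 0.0647, 0.0551]
orientation: [0.0, 0.773, -0.634, -0.0]
contact_force: [-5.9, 0.1, 11.1]
finger_gap: 0.0132
gripper_force: 22.6
```

Emit:
play_rows(dp=[[0, 0, 0], [0, 0, 0], [0, 0, 0], [0, 0, 0], [0, 0, 0], [0, 0, 0], [0, 0, 0], [0, 0, 0]], turn=[0, 0, 0, 0, 0, 0, 0, 0])

```text
time: 12.3
position: [0.5881, 0.0648, 0.0551]
orientation: [0.0, 0.773, -0.634, -0.0]
contact_force: [-6.3, 1.1, 11.9]
finger_gap: 0.0132
gripper_force: 22.6
```

Emit:
play_rows(dp=[[-0.001, 0, 0], [-0.0016, -0.0002, 0], [-0.0016, -0.0002, 0], [-0.0016, -0.0002, 0], [-0.0016, -0.0001, 0], [-0.0016, -0.0001, 0], [-0.0016, 0, 0], [-0.0016, 0, 0]], turn=[-0.5, -1.5, -1.5, -1.5, -1.5, -1.5, -1.5, -1.5])

```text
time: 13.1
position: [0.5771, 0.064, 0.0552]
orientation: [-0.0, 0.709, -0.705, 0.0]
contact_force: [2.4, 0.4, 5.5]
finger_gap: 0.0129
gripper_force: 22.0
```

Emit:
play_rows(dp=[[-0.0016, 0, 0], [-0.0016, 0.0001, 0], [-0.0016, 0.0001, 0], [-0.0016, 0.0002, 0], [-0.0016, 0.0002, 0], [-0.0016, 0.0003, 0], [-0.0016, 0.0003, 0], [-0.0015, 0.0003, 0]], turn=[-1.5, -1.5, -1.5, -1.5, -1.5, -1.5, -1.5, -1.5])

```text
time: 13.9
position: [0.5644, 0.0655, 0.0552]
orientation: [0.0, -0.631, 0.776, -0.0]
contact_force: [2.3, 1.1, 5.9]
finger_gap: 0.0133
gripper_force: 22.0
```

```bash
python3 s.py;  python3 - <<'E'
from h import *
im=ctrl.capture("scene")
for l in ("slide","slide_back","foot"): print(l,[(np.round(d["position"],4).tolist(),round(d["confidence"],2)) for d in ctrl.pinpoint("scene",l)])
E
```

```text
t 13.9 j [ 0.116  0.443 -0.171  0.956 -0.    -1.25 ] p [0.5644 0.0655 0.0552] closeline 168.25424040135186 F [2.32 1.06 5.92] gap 0.013255091144854935 21.980925500392914
slide [([0.6306, 0.0414, 0.0106], 0.81), ([0.6799, -0.2578, -0.0022], 0.73), ([0.8072, 0.1139, -0.0015], 0.71), ([0.6502, -0.0551, 0.0012], 0.47)]
slide_back [([0.7176, -0.1957, 0.0035], 0.85), ([0.6794, 0.0503, 0.018], 0.66), ([0.6321, 0.0386, 0.0096], 0.26)]
foot [([0.5587, 0.0426, 0.0268], 0.45)]
```

```bash
python3 - <<'E'
import numpy as np
t=np.radians(np.r_[76.3:10:-5]);p=-.06*np.c_[np.cos(t),np.sin(t)]
print(np.round(np.diff(p,axis=0),4).tolist(),np.degrees(t[-1]))
E
```

```text
[[-0.005, 0.0015], [-0.0049, 0.0019], [-0.0047, 0.0023], [-0.0045, 0.0027], [-0.0042, 0.0031], [-0.0039, 0.0034], [-0.0036, 0.0038], [-0.0033, 0.0041], [-0.0029, 0.0043], [-0.0025, 0.0046], [-0.0021, 0.0048], [-0.0017, 0.005], [-0.0012, 0.0051]] 11.299999999999997
```

Emit:
play_rows(dp=[[-0.005, 0.0015, 0], [-0.0049, 0.0019, 0], [-0.0047, 0.0023, 0], [-0.0045, 0.0027, 0], [-0.0042, 0.0031, 0], [-0.0039, 0.0034, 0], [0, 0, 0]], turn=[-5, -5, -5, -5, -5, -5, 0])

```text
time: 14.8
position: [0.5366, 0.0804, 0.0552]
orientation: [0.0, -0.408, 0.913, -0.0]
contact_force: [0.4, -2.3, 6.6]
finger_gap: 0.013
gripper_force: 22.1
```

Emit:
play_rows(dp=[[-0.0036, 0.0038, 0], [-0.0033, 0.0041, 0], [-0.0029, 0.0043, 0], [-0.0025, 0.0046, 0], [-0.0021, 0.0048, 0], [0, 0, 0], [0, 0, 0]], turn=[-5, -5, -5, -5, -5, 0, 0])

```text
time: 15.5
position: [0.522, 0.1018, 0.0551]
orientation: [-0.0, -0.202, 0.979, -0.0]
contact_force: [-3.5, -2.2, 9.8]
finger_gap: 0.0127
gripper_force: 22.4
```

Emit:
play_rows(dp=[[-0.0008, 0.0015, 0], [-0.0006, 0.0015, 0], [-0.0005, 0.0015, 0], [-0.0004, 0.0015, 0], [0, 0, 0]], turn=[-1.5, -1.5, -1.5, -1.5, 0])

```text
time: 16.0
position: [0.52, 0.1078, 0.0551]
orientation: [0.0, -0.15, 0.989, -0.0]
contact_force: [-2.0, -0.5, 9.0]
finger_gap: 0.0129
gripper_force: 22.3
```

Emit:
play_rows(dp=[[-0.0004, 0.0015, 0], [-0.0003, 0.0015, 0], [0, 0, 0]], turn=[-1.5, -1.5, 0])

```text
time: 16.3
position: [0.5192, 0.1108, 0.0551]
orientation: [-0.0, -0.124, 0.992, -0.0]
contact_force: [-1.0, -1.4, 10.4]
finger_gap: 0.0131
gripper_force: 22.4
```

Emit:
play_rows(dp=[[-0.0002, 0.001, 0], [-0.0002, 0.001, 0], [0, 0, 0]], turn=[-1, -1, 0])

```text
time: 16.6
position: [0.5188, 0.1127, 0.0551]
orientation: [-0.0, -0.107, 0.994, -0.0]
contact_force: [-2.2, -0.5, 10.4]
finger_gap: 0.0132
gripper_force: 22.4
```

```bash
python3 s.py
```

```text
t 16.6 j [ 0.214  0.375 -0.275  0.92  -0.001  0.   ] p [0.5188 0.1127 0.0551] closeline 102.26979922613268 F [-2.21 -0.52 10.38] gap 0.013164347388581934 22.386180460453033
```

Emit:
play_rows(dp=[[-0.0001, 0.0007, -0.0003], [-0.0001, 0.0007, 0], [0, 0, 0]], turn=[-0.7, -0.7, 0])

```text
time: 16.9
position: [0.5186, 0.114, 0.0551]
orientation: [0.0, -0.095, 0.995, -0.0]
contact_force: [-4.1, -2.3, 14.9]
finger_gap: 0.0127
gripper_force: 22.8
```

Emit:
play_rows(dp=[[0, 0, 0], [0, 0, 0], [0, 0, 0], [0, 0, 0]], turn=[0, 0, 0, 0], claw=0.5)

```text
time: 17.3
position: [0.5185, 0.1144, 0.0543]
orientation: [-0.0, -0.095, 0.995, -0.0]
contact_force: [1.1, 0.3, 0.6]
finger_gap: 0.0429
gripper_force: 0.0
```

Emit:
play_rows(dp=[[0, 0, 0.01], [0, 0, 0.02], [0, 0, 0.04], [0, 0, 0.05], [0, 0, 0.04], [-0.04, 0.0, 0], [-0.04, 0, 0], [-0.04, 0, 0]], turn=[0, 0, 0, 0, 0, 0, 0, 0])

```text
time: 18.1
position: [0.3975, 0.1144, 0.2152]
orientation: [0.0, -0.095, 0.995, 0.0]
contact_force: [0.3, 0.1, 0.9]
finger_gap: 0.0425
gripper_force: 0.0
```

Emit:
play_rows(dp=[[-0.04, 0.03, 0], [-0.03, 0.04, 0], [0, 0.04, 0], [0, 0.04, 0], [0, 0.04, 0], [0, 0, 0]], turn=[0, 0, 0, 0, 0, 0])

```text
time: 18.7
position: [0.3283, 0.308, 0.2148]
orientation: [0.0, -0.097, 0.995, 0.001]
contact_force: [-0.2, -0.7, -0.5]
finger_gap: 0.0426
gripper_force: 0.0
```

```bash
python3 s.py;  python3 - <<'E'
from h import *
for n in("scene","top"):
    im=ctrl.capture(n)
    for l in ("slide","slide_back","foot","knob","fence"): print(n,l,[(np.round(d["position"],4).tolist(),round(d["confidence"],2)) for d in ctrl.pinpoint(n,l)])
cv2.imwrite("pics/crop4.png",cv2.resize(im[190:340,225:365,::-1],None,fx=4,fy=4,interpolation=cv2.INTER_CUBIC))
E
```

```text
t 18.7 j [ 7.530e-01  1.140e-01 -1.950e-01  1.261e+00  1.000e-03  5.590e-01] p [0.3283 0.308  0.2148] closeline 101.10206170224016 F [-0.23 -0.71 -0.51] gap 0.04264675085983923 0.0
scene slide [([0.6295, 0.0428, 0.0134], 0.84), ([0.8055, 0.1131, 0.0003], 0.77), ([0.6835, -0.2577, -0.0012], 0.7), ([0.5179, 0.1143, 0.0636], 0.45)]
scene slide_back [([0.6785, 0.0489, 0.0153], 0.79), ([0.7198, -0.199, 0.0015], 0.6), ([0.8385, 0.1146, -0.004], 0.6)]
scene foot [([0.4924, 0.1063, 0.0288], 0.67)]
scene knob [([0.518, 0.1136, 0.0637], 0.95)]
scene fence [([0.6767, 0.0579, 0.0112], 0.84)]
top slide [([0.8058, 0.1179, 0.0024], 0.75), ([0.6246, 0.0416, 0.0097], 0.67), ([0.6772, -0.2539, -0.0005], 0.58)]
top slide_back [([0.7213, -0.196, -0.0031], 0.98), ([0.8426, 0.1146, 0.0015], 0.92), ([0.6819, 0.0495, 0.0118], 0.78)]
top foot [([0.5176, 0.1137, 0.0681], 0.74), ([0.4934, 0.1158, 0.0253], 0.46)]
top knob []
top fence [([0.6741, 0.0577, 0.0112], 0.55)]
```

View pics/crop4.png

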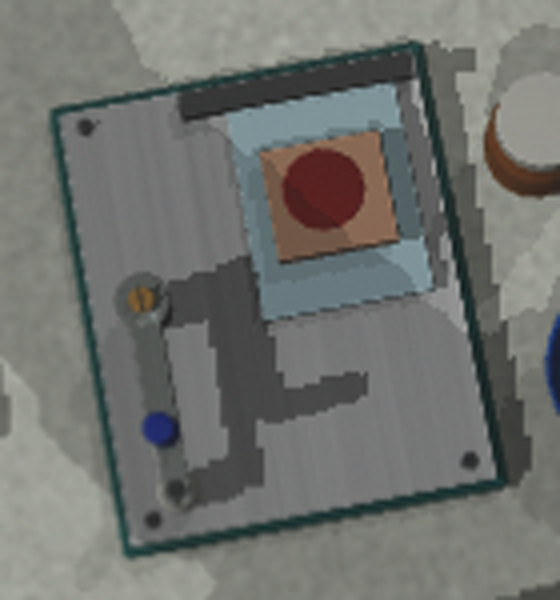

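The crop shows the slide's far edge flush and parallel to the fence at y≈85–115. The clip is open and parallel to the stage side, with its knob at (160,428), and the jar and bowl have not moved.

```bash
python3 -c "
from workcell import ctrl
print(ctrl.finish_job())"
```

```text
the job is handed in; nothing more can be done
None
```

I handed the job in at about 19 s, but no verdict came back; the clip held the slide against the fence at an estimated 5–6 N for about 2.5 s, then was swung fully open and let go, and the last pictures show the slide still seated square.

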